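# Lock the rack clamp of the tube shaker

### The arm

A 6-joint arm with a two-finger parallel gripper is mounted at the origin on the work surface. World frame = base frame: x ahead of the robot, y to its left, z up, the work surface at z = 0. Lengths are in m, angles in rad, forces in N, time in s.
With the tool pointing down it reaches from about 0.4 to 0.925 m from the base axis. Payload 3.4 kg.
Tool frame: the origin (TCP) lies between the finger pads; the fingertips stand 25 mm ahead of it and the grasp point (between the pads) lies 6 mm ahead of it; z points along the fingers, y is the direction in which the jaws open and shut (so a half turn about z gives the same grasp; the last joint's range is limited). The gripper opens to 85 mm and grips with 20 to 120 N. Pads are 22 mm wide; open, the fingers measure 114 mm over their backs; the gripper's body (76 mm by 85 mm) begins 54 mm behind the grasp point. The pads swing forward as they close: fully open they stand 13 mm farther back than shut.
Start: joints at [-1.248, 0.307, 1.506, -0, 1.328, -0.073], TCP at [0.222, -0.53, 0.256] pointing down, gripper open.
Joint ranges: [-3.12, 3.12], [-1.05, 2.28], [0.14, 2.33], [-1.42, 4.57], [0.1, 2.73], [-2.68, 2.68]. Speed limits (rad/s): [2.57, 2.57, 3.14, 3.14, 3.14, 3.14].

### API

Orientations are given as a unit quaternion [w, x, y, z].
In Python, from bench import state, camera, ticket, nets gives the robot as it stands. The module is installed in compiled form; this text tells all that it offers.
- The arm moves only by the shell command python3 -m jog 'ROWS' [FORCE]. ROWS is JSON, a list of rows, each a list of 3 entries, a list of its own where there are three numbers: the turn, a rotation vector about the world's x, y, z in degrees, then the shift along the world's x, y, z in mm, then the closure in counts, from 0 (fully open) to 255 (shut). A call has 1 to 12 rows; each row shifts and turns the pose as measured when the row begins; what a row does not reach is not made up. A row lasts 1/12 s, in which the tool goes at most 41.7 mm and 7.16 degrees, less where a joint would pass 70% of its speed; a pose out of reach is approached as far as the arm can. A call with a gripper value outside its range is refused whole. The fingers move at their own pace and stop on an object; FORCE is the grip in N (left out, the last holds). Time passes only in rows, so rows that do not move let the fingers close. It gives the time, the measured TCP pose, the force and the opening at its end, in the units of the state.
- state(): the state, without advancing time (a new reading comes with each control period).
- camera(name): name is "scene" or "top"; returns a dict with "frame" (384x512x3 uint8, red, green, blue), "z_map" (384x512 float32, m along the optical axis (not along the pixel's ray), 0 where there is no reading), "K" (3x3 intrinsics, pixels), "dist_coeffs" ([k1, k2, p1, p2, k3] as OpenCV has them; the pictures are not rectified), "world_from_camera" (4x4, takes a point from camera to world coordinates). Camera axes: x right, y down, z forward; pixel columns grow to the right and rows downward; lengths in m; the calibration is good to about 2 mm. A picture is of the moment at which its call begins.
- ticket.job_done(): hands the job in, once; it reports no verdict.
Trained networks look in a picture, given as the dict that the camera call returned (one of the last four; its "shot" number tells which), for a name from the list of things; names that differ only in an ending like _2 or _b are one class to them, and where a whole thing is asked for, a point or a joint stands for the part that bears it (a point fixed in the world has none). Each returns a list of dicts, best first, with "score" (0 to 1); they miss things now and then, are a little off and sometimes report something else, mostly with a low value. They report only what shows in the picture. A call takes as long as a camera call. They do not tell look-alikes from the thing itself.
- nets.recognise(picture, target): "point" ([x, y, z] in m, in the coordinates of the camera as it stood for that picture, good to about 4 mm: the middle of the surface that is visible of it).
- nets.masks_of(picture, target): "mask" (384x512 bool, what is visible of it).
The state is a dict: "clock": time; "joints": joint angles; "dq": joint speeds; "effort": joint torques, N m; "eef_pos": TCP position; "tool_rot": TCP orientation; "ft_force": force on the tool from outside, world axes, zero at the start; "wrist_torque": the same for the moment, N m; "opening": finger opening in m.
Only numpy, scipy, OpenCV 4.12 (cv2) and the standard library are available. Lean on these libraries where they do the work, as an engineer would, in place of code of your own. Each camera call takes 0.05 s, during which the arm holds its last target.

### The job

Clamp the rack of tubes on the shaker. With the fingertips, gently push the clamp's knob along the long leg of its L-shaped slot until the clamp bar has pushed the rack home against the stop rail, then push the knob sideways right to the end of the short leg, so that the clamp is locked, and let go. Only push the knob, do not grip it; do not touch or lift the rack or its tubes, and leave the other things on the bench and on the shaker where they stand.

Things in the scene. Friction and masses are not known exactly. Their poses are not given: they have to be found in the camera images.
- shaker: Bench platform shaker, fixed: cream housing 300 x 360 mm, steel platform 260 x 360 mm on top, 94 mm above the bench. Origin: centre of its underside; x points away from its front (display, dial), y from clamp to rack, z up. The clamp housing (x -50 to 50, y -125 to 5 mm, flat top 118 mm above the bench) bears the L-shaped slot; an upright stop rail 36 mm high stands at y 168 mm.
- clamp (a joint): Travel of the clamp bar and its knob together along the slot's long leg, in the shaker's +y, in m: 0 = open, 0.060 = closed (knob at the slot's corner, rack home on the stop rail). About 3 N of sliding friction plus that of the rack, no spring, stays where left. Starts at 0 to 0.022. The slot blocks it while the knob is in the short leg.
- knob (a joint): Travel of the knob along the slot's short leg, in the shaker's +x, in m: 0 = in line with the long leg, 0.028 = end of the short leg (locked). It can leave 0 only at the corner, with the clamp at about 0.056 or more (the slot's inner corner is rounded). About 1.5 N of friction, no spring, stays where left.
- knob_top (a point): Centre of the top face of the clamp's black ribbed round knob, 24 mm in diameter, 152 mm above the bench. Its side is free from 9 to 34 mm above the housing's flat top. It stands on an 8 mm pin in the 10 mm wide slot and cannot be lifted, tilted or turned.
- slot_start (a point): Centre line of the slot, on the housing's top face (118 mm above the bench), where the pin's centre stands at clamp 0.
- slot_corner (a point): The same at the corner of the slot, 60 mm in the shaker's +y from slot_start: pin centre at clamp 0.060, knob 0.
- slot_end (a point): The same at the end of the short leg, 28 mm in the shaker's +x from slot_corner: pin centre at clamp 0.060, knob 0.028.
- bar_face (a point): Middle of the rubber face of the clamp bar, towards the rack: an upright aluminium bar 160 mm long (along the shaker's x) and 30 mm high on two flat tongues that slide out of the clamp housing. It moves with joint clamp.
- rack: White plastic tube rack, 200 x 90 x 62 mm, loose on the platform, with capped tubes up to 85 mm above the platform (179 mm above the bench); all one piece, about 0.45 kg. Origin: centre of its underside; x along its 200 mm. Starts 2 to 13 mm short of the stop rail; home, its centre is at y 123 mm of the shaker. Low lips hold its ends.
- pot: Bystander: capped specimen pot, 47 mm in diameter, 49 mm high, on the shaker's platform at its far corner, at the clamp's side. Origin: centre of its underside.
- cap: Bystander: white bottle cap, 38 mm in diameter, 14 mm high, on the shaker's platform at its front corner, at the clamp's side. Origin: centre of its underside.
- pot2: Bystander: the same kind of pot on the bench to the right. Origin: centre of its underside.
- roll_tall: Bystander: white roll standing on the bench to the left, 110 mm in diameter, 220 mm high. Origin: centre of its underside.
- roll_short: Bystander: white roll standing on the bench to the left, 96 mm in diameter, 150 mm high. Origin: centre of its underside.
- wash_bottle: Bystander: white wash bottle on the bench to the left, 72 mm in diameter, 217 mm high with its bent spout. Origin: centre of its underside.
- carton: Bystander: open cardboard carton of small caps on the bench to the right, 110 x 150 x 60 mm. Origin: centre of its underside.
- empty_rack: Bystander: grey empty tube rack on the bench to the right, 225 x 100 x 75 mm. Origin: centre of its underside.
There are look-alikes about, which are no part of the job. What is shaped like the rack but green is not meant.

How it is judged:
By the outcome, as a careful person would: the job done as asked, in the order asked, and still so for the second after the job is handed in, with the robot touching nothing.
It also fails if it takes over 45 s, if anything falls off the work surface, if the arm or the gripper's body presses on something with over 40 N, if the wrist force passes 120 N, or if a joint passes its speed limit or range.

## Working session

There is one attempt and no reset: what is moved stays moved. The work goes in short steps, Python scripts to look and compute and a shell command to move; the robot and the scene stay as the last step left them, time stands still between calls to the robot, and variables do not carry over. Pictures are saved under pics/ and viewed, and the job is handed in when it is done.

```bash
mkdir -p pics; cat > h.py <<'E'
import numpy as np, cv2
from bench import state, camera, ticket, nets
def save(n,im,s=1):
    im=cv2.resize(im,None,fx=s,fy=s,interpolation=cv2.INTER_CUBIC); cv2.imwrite('pics/'+n,im[:,:,::-1])
def w(c,p): return (c["world_from_camera"]@np.r_[p,1])[:3]
def pix(c,p):
    T=np.linalg.inv(c["world_from_camera"]); q=(T@np.r_[p,1])[:3]
    return cv2.projectPoints(q.reshape(1,1,3),np.zeros(3),np.zeros(3),c["K"],np.array(c["dist_coeffs"],float))[0].ravel()
def cloud(c):
    z=c["z_map"]; H,W=z.shape; u,v=np.meshgrid(np.arange(W),np.arange(H))
    n=cv2.undistortPoints(np.stack([u,v],-1).reshape(-1,1,2).astype(float),c["K"],np.array(c["dist_coeffs"],float)).reshape(H,W,2)
    P=np.dstack([n*z[...,None],z]); T=c["world_from_camera"]
    Q=P@T[:3,:3].T+T[:3,3]; Q[z==0]=np.nan; return Q
E
python3 - <<'E'
from h import *
s=state(); print({k:np.round(v,3) for k,v in s.items()})
for n in("scene","top"):
    c=camera(n); save(n+"0.png",c["frame"],1.5)
    for t in("knob_top","rack","shaker","pot","cap","bar_face"):
        print(n,t,[(round(d["score"],2),w(c,d["point"]).round(3),pix(c,w(c,d["point"])).round()) for d in nets.recognise(c,t)])
E
```

```text
{'clock': np.float64(0.0), 'joints': array([-1.247,  0.308,  1.508,  0.   ,  1.328, -0.074]), 'dq': array([ 0.   ,  0.001,  0.001, -0.001, -0.003, -0.   ]), 'effort': array([ 0.0000e+00, -4.5755e+01, -2.5192e+01,  0.0000e+00,  1.3000e-02,
       -0.0000e+00]), 'eef_pos': array([ 0.222, -0.53 ,  0.255]), 'tool_rot': array([-0.001,  0.98 ,  0.197, -0.   ]), 'ft_force': array([-0.036,  0.603,  0.888]), 'wrist_torque': array([-0.044, -0.008, -0.011]), 'opening': np.float64(0.085)}
scene knob_top [(0.53, array([ 0.549, -0.073,  0.15 ]), array([235., 214.])), (0.32, array([0.568, 0.022, 0.131]), array([261., 202.]))]
scene rack [(0.87, array([0.617, 0.103, 0.159]), array([291., 191.])), (0.82, array([0.279, 0.251, 0.065]), array([245., 131.])), (0.71, array([ 0.268, -0.247,  0.057]), array([136., 210.]))]
scene shaker [(0.65, array([ 0.613, -0.045,  0.089]), array([256., 231.])), (0.47, array([0.565, 0.024, 0.126]), array([261., 202.]))]
scene pot [(0.83, array([ 0.339, -0.406,  0.052]), array([110., 256.])), (0.74, array([ 0.648, -0.149,  0.141]), array([241., 252.])), (0.69, array([ 0.61
[... 171 characters left out ...]
ray([261., 203.])), (0.62, array([ 0.549, -0.072,  0.149]), array([235., 214.]))]
top knob_top []
top rack [(0.95, array([0.261, 0.274, 0.064]), array([172., 277.])), (0.87, array([ 0.255, -0.233,  0.059]), array([322., 279.])), (0.59, array([0.601, 0.12 , 0.155]), array([218., 173.]))]
top shaker [(0.59, array([ 0.55 , -0.017,  0.092]), array([259., 192.]))]
top pot [(0.68, array([ 0.338, -0.395,  0.051]), array([367., 255.])), (0.55, array([ 0.637, -0.145,  0.145]), array([299., 164.]))]
top cap [(0.63, array([ 0.471, -0.056,  0.11 ]), array([271., 215.])), (0.42, array([ 0.549, -0.016,  0.093]), array([259., 192.]))]
top bar_face [(0.51, array([0.558, 0.025, 0.129]), array([247., 188.]))]
```

View pics/scene0.png

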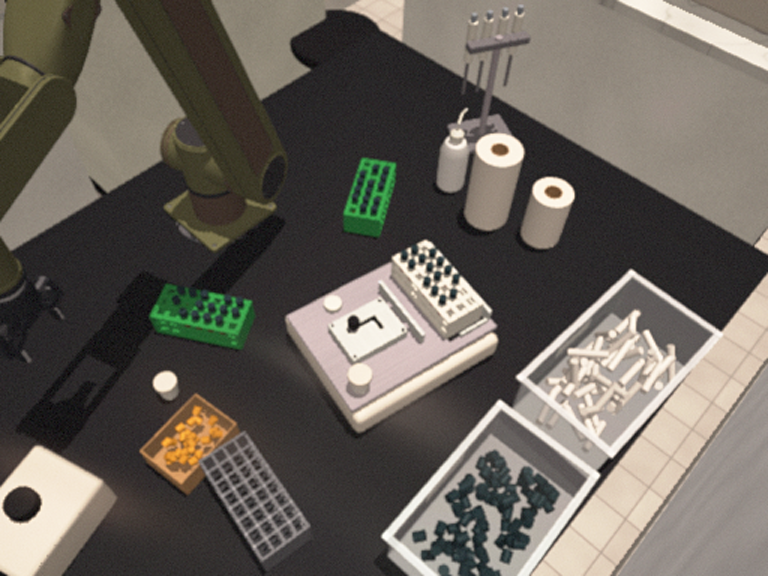

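View pics/top0.png

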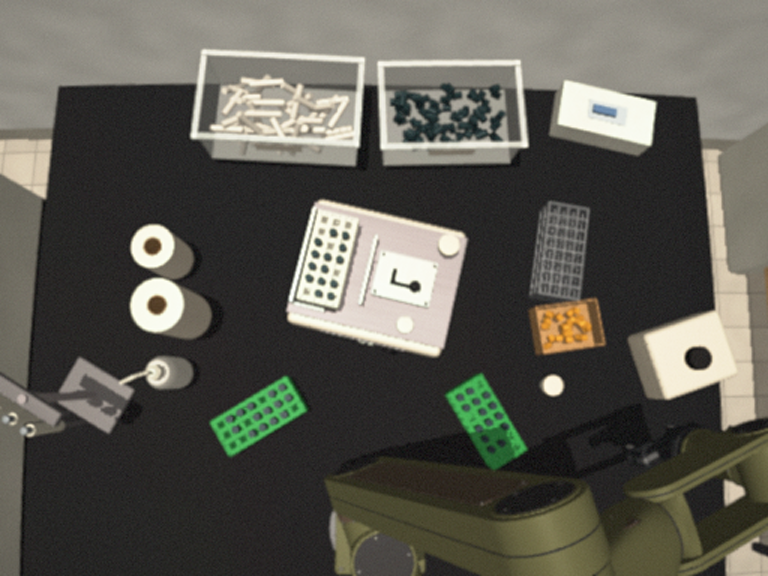

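Scene picture: knob candidates are the black knob on the shaker's white housing at scene (235,214) / top (277,191), the dial of the white box at top (465,238) / scene (14,335), the shaker's front dial at top (~245,228), and the tube caps at scene (285,185). By the description, the knob is the one standing in the L-shaped slot. The slot runs left in the top view, then up (world +x). The white rack at top (218,173) is the real one, and the green ones are look-alikes. Next I'll take a close crop and measure the shaker frame.

```bash
python3 - <<'E'
from h import *
c=camera("top"); save("topcrop.png",c["frame"][125:245,180:325],5)
s=camera("scene"); save("scenecrop.png",s["frame"][150:290,180:340],4.5)
R={}
for nm,cc in(("top",c),("scene",s)):
    Q=cloud(cc)
    g=cc["frame"].astype(int).sum(2)
    X=Q[...,0];Y=Q[...,1];Z=Q[...,2]
    reg=(X>.38)&(X<.8)&(Y>-.26)&(Y<.26)
    m=reg&(abs(Z-.094)<.012)
    P=Q[m][:,:2].astype(np.float32); r=cv2.minAreaRect(P); print(nm,"plat",r,np.median(Z[m]))
    m=reg&(abs(Z-.118)<.008)&(Y<0.01)&(X<.63)
    print("housing",m.sum(),cv2.minAreaRect(Q[m][:,:2].astype(np.float32)))
    m=reg&(Z>.136)&(Z<.17)&(abs(X-.55)<.05)&(abs(Y+.07)<.04)
    print("knob",m.sum(),Q[m].mean(0),Q[m].min(0),Q[m].max(0))
    for t in("knob","knob_top","rack","clamp","bar_face"):
        for d in nets.masks_of(cc,t)[:3]:
            k=d["mask"]; print(t,round(d["score"],2),k.sum(),np.argwhere(k).mean(0)[::-1].round(),np.nanmedian(Q[k],0).round(3))
E
```

```text
top plat ((0.581376850605011, 0.00912061333656311), (0.3607744574546814, 0.2617642879486084), 76.98833465576172) 0.09461409643469854
housing 1043 ((0.5416918396949768, -0.06489560753107071), (0.14875496923923492, 0.1703968346118927), 89.72036743164062)
knob 49 [ 0.54549099 -0.06926545  0.14955301] [ 0.53545603 -0.08203535  0.13643119] [ 0.55839122 -0.05836419  0.15849104]
knob 0.6 39 [276. 191.] [ 0.544 -0.068  0.152]
knob 0.56 544 [112. 248.] [0.357 0.461 0.133]
knob_top 0.38 58 [276. 191.] [ 0.547 -0.068  0.15 ]
knob_top 0.32 83 [259. 179.] [0.607 0.019 0.129]
rack 0.73 1747 [323. 280.] [ 0.251 -0.236  0.062]
rack 0.6 1595 [113. 206.] [0.488 0.441 0.217]
rack 0.22 1345 [377. 217.] [ 0.47  -0.442  0.029]
clamp 0.59 217 [251. 180.] [0.584 0.026 0.126]
clamp 0.18 1029 [108. 168.] [0.623 0.489 0.147]
bar_face 0.75 2138 [373. 168.] [ 0.648 -0.426  0.044]
bar_face 0.73 224 [252. 182.] [0.564 0.025 0.128]
scene plat ((0.5801777243614197, 0.008754625916481018), (0.36183473467826843, 0.26672521233558655), 77.09049224853516) 0.09479354543776153
housing 1123 ((0.5371960401535034, -0.041217587888240814), (0.1317831575870514, 0.16508546471595764), 76.90686798095703)
knob 61 [ 0.54945933 -0.07164851  0.14923342] [ 0.53613301 -0.08237325  0.13659453] [ 0.56076688 -0.05740746  0.15767001]
knob_top 0.47 1837 [329. 119.] [0.509 0.428 0.164]
rack 0.76 1310 [247. 131.] [0.279 0.25  0.062]
rack 0.67 2196 [291. 192.] [0.617 0.105 0.155]
rack 0.63 2196 [135. 210.] [ 0.263 -0.248  0.06 ]
clamp 0.59 403 [260. 208.] [0.563 0.025 0.125]
bar_face 0.9 375 [261. 209.] [0.568 0.024 0.126]
```

View pics/topcrop.png

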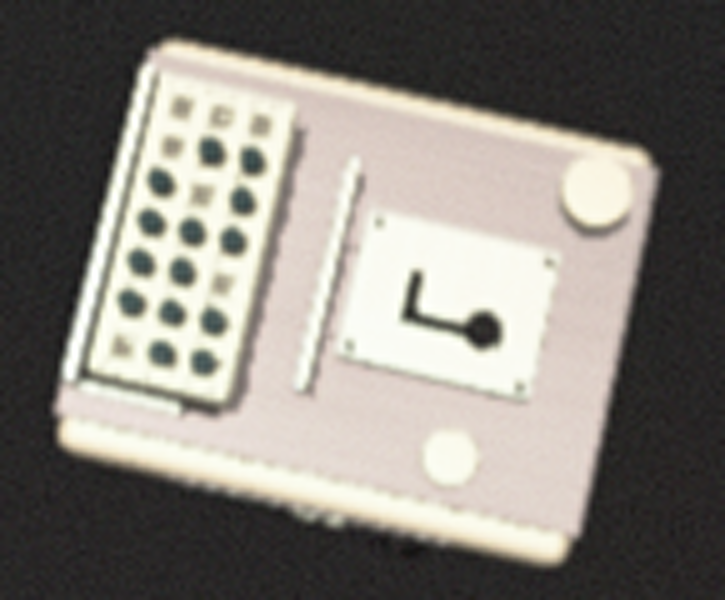

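View pics/scenecrop.png

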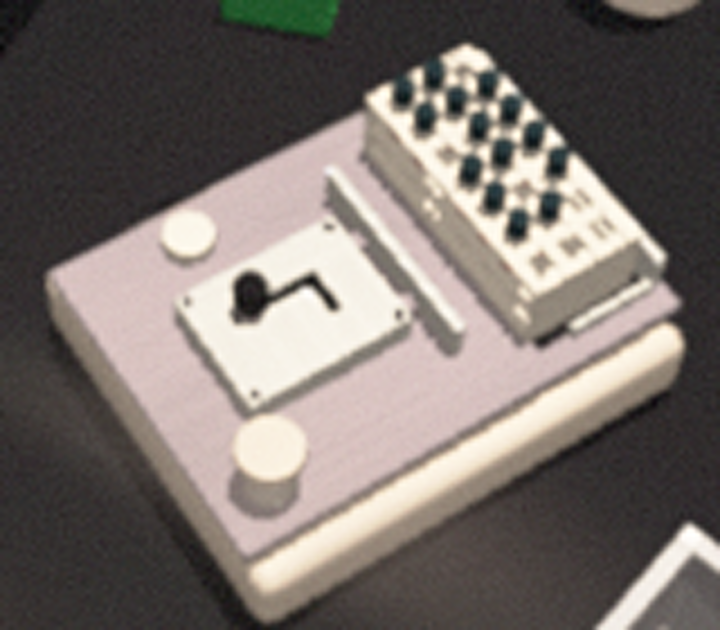

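The close crop confirms it: the black round knob at top (277,191) stands at the start of the L-slot. The corner is at about (262,188), the end at about (264,179), and the short leg points up in the image, which is the shaker's +x. Now the positions in the shaker frame.

```bash
cat >> h.py <<'E'
YS=np.array([np.cos(np.deg2rad(77.03)),np.sin(np.deg2rad(77.03))]); XS=np.array([YS[1],-YS[0]]); O=np.array([.5808,.009])
def sh(p): d=np.asarray(p)[:2]-O; return np.array([d@XS,d@YS])*1e3
def bp(c,u,z):
    n=cv2.undistortPoints(np.array([[u]],float),c["K"],np.array(c["dist_coeffs"],float)).ravel()
    T=c["world_from_camera"]; d=T[:3,:3]@np.r_[n,1]; o=T[:3,3]; return o+d*(z-o[2])/d[2]
E
python3 - <<'E'
from h import *
c=camera("top"); f=lambda x,y:(180+(x+.5)/5-.5,125+(y+.5)/5-.5)
for n,p,z in(("knob",(487,329),.152),("corner",(410,314),.118),("end",(418,274),.118),("h1",(366,208),.118),("h2",(560,250),.118),("h3",(527,398),.118),("h4",(340,355),.118)):
    q=bp(c,f(*p),z); print("top",n,q.round(4),sh(q).round(1))
s=camera("scene"); g=lambda x,y:(180+(x+.5)/4.5-.5,150+(y+.5)/4.5-.5)
for n,p,z in(("knob",(253,286),.152),("corner",(314,278),.118),("end",(333,305),.118),("h1",(178,303),.118),("h2",(330,222),.118),("h3",(410,318),.118),("h4",(252,410),.118)):
    q=bp(s,g(*p),z); print("scene",n,q.round(4),sh(q).round(1))
for cc in(c,s):
    Q=cloud(cc); 
    S=np.dstack([((Q[...,:2]-O)@XS)*1e3,((Q[...,:2]-O)@YS)*1e3,Q[...,2]*1e3])
    m=(abs(S[...,0]+14)<20)&(abs(S[...,1]+85)<20)&(S[...,2]>140)
    print("knobtop",m.sum(),np.median(S[m],0).round(1))
    m=(abs(S[...,0])<90)&(S[...,1]>50)&(S[...,1]<175)&(S[...,2]>148)
    print("rack top y pct",np.percentile(S[m][:,1],[2,50,98]).round(1))
    m=(abs(S[...,0])<90)&(S[...,1]>6)&(S[...,1]<50)&(S[...,2]>112)&(S[...,2]<132)
    print("bar y",np.percentile(S[m][:,1],[2,50,98]).round(1))
E
```

```text
top knob [ 0.5462 -0.0713  0.152 ] [-15.7 -86. ]
top corner [ 0.5613 -0.023   0.118 ] [-11.9 -35.6]
top end [ 0.5884 -0.0284  0.118 ] [ 15.8 -34.7]
top h1 [0.6331 0.0065 0.118 ] [51.5  9.3]
top h2 [ 0.6056 -0.1238  0.118 ] [  54.  -123.8]
top h3 [ 0.5054 -0.1008  0.118 ] [ -48.8 -123.9]
top h4 [0.5333 0.0234 0.118 ] [-49.5   3.4]
scene knob [ 0.5499 -0.0708  0.152 ] [-12.2 -84.7]
scene corner [ 0.5595 -0.0212  0.118 ] [-14.  -34.2]
scene end [ 0.5841 -0.028   0.118 ] [ 11.5 -35.3]
scene h1 [ 0.5073 -0.1011  0.118 ] [ -46.9 -123.7]
scene h2 [0.5349 0.0206 0.118 ] [-47.3   1. ]
scene h3 [0.6288 0.0012 0.118 ] [48.5  3.2]
scene h4 [ 0.6025 -0.1249  0.118 ] [  51.2 -125.6]
knobtop 47 [-16.2 -84.1 150.5]
rack top y pct [ 70.1 111.5 157.4]
bar y [19.7 23.6 28. ]
knobtop 57 [-12.3 -85.5 150.8]
rack top y pct [ 70.4 108.7 157.6]
bar y [ 7.3 22.1 28.8]
```

```bash
python3 -m jog '[[[0,0,0],[0,0,10],255],[[0,0,7],[20,20,5],255],[[0,0,7],[20,30,0],255],[[0,0,7],[20,30,0],255],[[0,0,7],[20,30,0],255],[[0,0,7],[20,30,0],255],[[0,0,7],[20,30,0],255],[[0,0,7],[20,30,0],255],[[0,0,5],[20,30,0],255]]' 20
```

```text
clock: 2.15
eef_pos: [0.3845, -0.3007, 0.2783]
tool_rot: [0.007, 0.777, 0.629, 0.0]
ft_force: [0.9, -0.4, 0.9]
opening: 0.0003
```

```bash
python3 - <<'E'
from h import *
s=state();print(s["eef_pos"])
for p in((-14,-122),(-14,-58),(-45,-58),(-45,-35),(14,-35)):
    q=O+(p[0]*XS+p[1]*YS)/1e3; print(p,q.round(4),((q-s["eef_pos"][:2])*1e3).round())
print(YS,XS)
E
```

```text
[ 0.38446962 -0.30072129  0.27829109]
(-14, -122) [ 0.5398 -0.1067] [155. 194.]
(-14, -58) [ 0.5541 -0.0444] [170. 256.]
(-45, -58) [ 0.5239 -0.0374] [139. 263.]
(-45, -35) [ 0.5291 -0.015 ] [145. 286.]
(14, -35) [ 0.5866 -0.0282] [202. 272.]
[0.22444084 0.97448772] [ 0.97448772 -0.22444084]
```

```bash
python3 -m jog '[[[0,0,0],[20,25,-3],255],[[0,0,0],[20,25,-5],255],[[0,0,0],[20,25,-5],255],[[0,0,0],[20,25,-5],255],[[0,0,0],[20,25,-5],255],[[0,0,0],[20,25,-5],255],[[0,0,0],[20,25,-5],255],[[0,0,0],[15,19,-5],255],[[0,0,0],[0,0,-20],255],[[0,0,0],[0,0,-20],255],[[0,0,0],[0,0,0],255]]'
python3 - <<'E'
from h import *
s=state();print(sh(s["eef_pos"]),s["eef_pos"],s["ft_force"])
c=camera("scene"); save("s1.png",c["frame"][130:290,160:340],4)
E
```

```text
clock: 3.07
eef_pos: [0.5554, -0.0887, 0.211]
tool_rot: [0.016, 0.772, 0.635, 0.007]
ft_force: [-1.4, -0.7, -1.0]
opening: -0.0003
[  -2.83834555 -100.92757238] [ 0.5553818  -0.08871564  0.21098827] [-1.36019484 -0.6905115  -1.00485655]
```

View pics/s1.png

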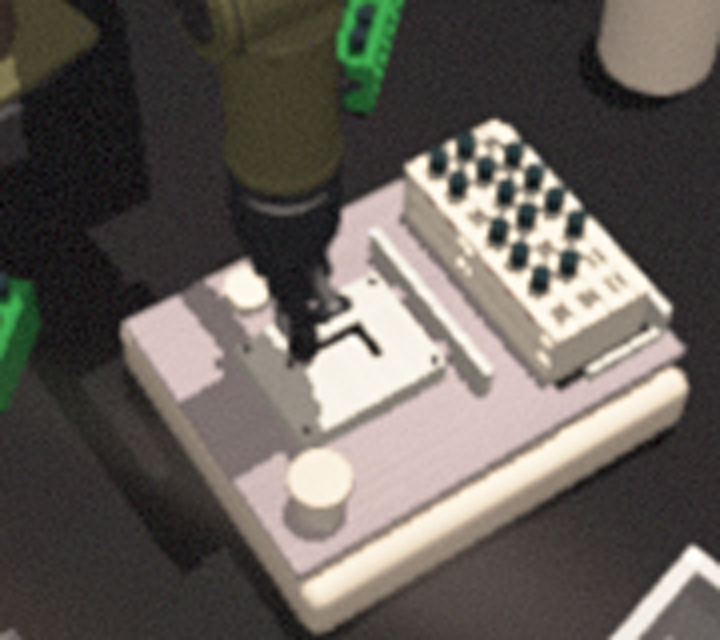

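The picture shows the closed fingertips above the knob, with the tool about 15 mm past the target. I'll back off at this height and straighten the tool before going down.

```bash
cat >> h.py <<'E'
from scipy.spatial.transform import Rotation as Rn
def corr():
    s=state(); q=s["tool_rot"]; R=Rn.from_quat([q[1],q[2],q[3],q[0]])
    T=Rn.from_matrix(np.c_[np.r_[YS,0],np.r_[XS,0],[0,0,-1]])
    print("t",s["clock"],"corr deg",np.rad2deg((T*R.inv()).as_rotvec()).round(2),"sh",sh(s["eef_pos"]).round(1),"z",round(s["eef_pos"][2]*1e3,1),"F sh",(s["ft_force"][:2]@XS).round(1),(s["ft_force"][:2]@YS).round(1),s["ft_force"][2].round(1))
def go(a,b):
    p=state()["eef_pos"][:2]; print("shift",((O-p)*1e3+a*XS+b*YS).round(1))
E
python3 -c "
from h import *
corr();go(-14,-122)"
python3 -m jog '[[[0,0,0],[-8,-9,0],255],[[0,0,0],[-8,-9,0],255],[[0,0,0],[0,0,0],255],[[0,0,0],[0,0,0],255]]'
python3 -c "
from h import *
corr();go(-14,-122)"
```

```text
t 3.1167 corr deg [ 0.91  1.88 -1.8 ] sh [  -2.  -101.2] z 212.6 F sh 0.3 -0.5 -0.3
shift [-16.4 -17.6]
clock: 3.45
eef_pos: [0.5396, -0.1108, 0.2172]
tool_rot: [0.019, 0.773, 0.634, 0.009]
ft_force: [0.8, -0.2, 0.9]
opening: 0.0002
t 3.45 corr deg [ 1.06  2.15 -1.74] sh [ -13.2 -126. ] z 217.2 F sh 0.9 0.0 0.9
shift [0.2 4.1]
```

```bash

python3 -m jog '[[[0.5,1,-1],[0,1,-10],255],[[0.5,1,-1],[0,0,-15],255],[[0,0,0],[0,0,-10],255],[[0,0,0],[0,0,0],255],[[0,0,0],[0,0,0],255]]'
python3 -c "
from h import *
corr();go(-14,-120)"
```

```text
clock: 3.87
eef_pos: [0.5398, -0.112, 0.1807]
tool_rot: [0.001, 0.786, 0.618, 0.001]
ft_force: [0.1, 0.6, 0.6]
opening: 0.0001
t 3.8667 corr deg [0.02 0.17 0.73] sh [ -12.8 -127.1] z 180.7 F sh -0.0 0.6 0.6
shift [0.5 7.2]
```

```bash

python3 -m jog '[[[0,0,0],[0,3,-10],255],[[0,0,0],[0,2,-9],255],[[0,0,0],[0,0,-3],255],[[0,0,0],[0,0,0],255],[[0,0,0],[0,0,0],255]]'
python3 - <<'E'
from h import *
corr();go(-14,-109)
c=camera("scene"); save("s2.png",c["frame"][150:270,180:320],5)
c=camera("top"); save("t2.png",c["frame"][125:245,180:325],5)
E
```

```text
clock: 4.28
eef_pos: [0.5391, -0.1053, 0.1545]
tool_rot: [-0.0, 0.786, 0.618, 0.0]
ft_force: [-0.1, -0.3, 0.2]
opening: 0.0003
t 4.2833 corr deg [-0.05 -0.03  0.66] sh [ -15.  -120.8] z 154.5 F sh 0.0 -0.3 0.2
shift [ 3.6 11.3]
```

View pics/s2.png

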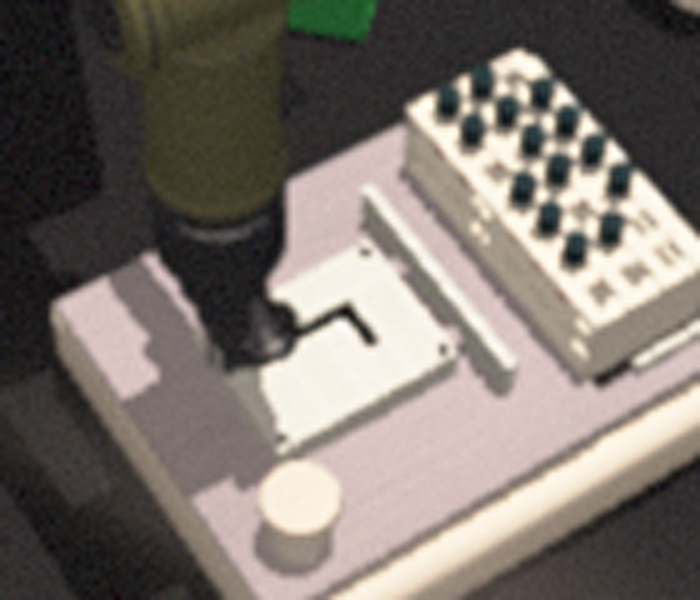

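View pics/t2.png

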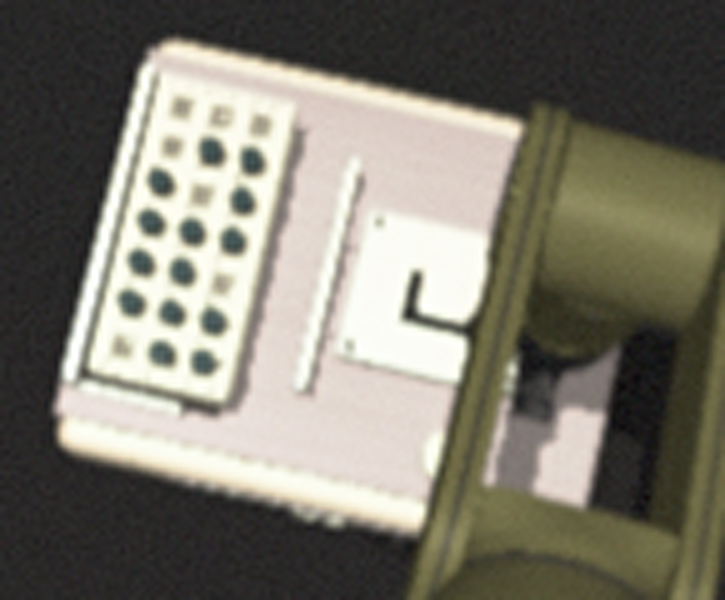

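The pictures show the closed fingers behind the knob, in line with the long leg, and the rack and bar haven't moved. I'll start pushing slowly along the shaker's +y.

```bash

python3 -m jog '[[[0,0,0],[1,4,1],255],[[0,0,0],[1,4,1],255],[[0,0,0],[1,4,0],255],[[0,0,0],[1,4,0],255],[[0,0,0],[1,4,0],255],[[0,0,0],[1,4,0],255],[[0,0,0],[1,4,0],255]]'
python3 -c "
from h import *
corr();go(-14,-58)"
```

```text
clock: 4.97
eef_pos: [0.5469, -0.0782, 0.1585]
tool_rot: [0.003, 0.786, 0.618, -0.001]
ft_force: [-0.1, -3.4, -1.1]
opening: 0.0001
t 4.9667 corr deg [0.31 0.09 0.65] sh [-13.5 -92.6] z 158.5 F sh 0.6 -3.4 -1.1
shift [ 7.3 33.8]
```

```bash

python3 -m jog '[[[0,0,0],[1,4,0],255],[[0,0,0],[1,4,-1],255],[[0,0,0],[1,4,0],255],[[0,0,0],[1,4,0],255]]'
python3 -c "
from h import *
corr();go(-14,-58)
c=camera('scene'); save('s3.png',c['frame'][150:270,180:320],5)"
```

```text
clock: 5.3
eef_pos: [0.5509, -0.0612, 0.158]
tool_rot: [0.003, 0.786, 0.618, -0.002]
ft_force: [-0.4, -3.1, -1.2]
opening: 0.0001
t 5.3 corr deg [0.4  0.06 0.63] sh [-13.4 -75.1] z 158.0 F sh 0.3 -3.2 -1.2
shift [ 3.2 16.8]
```

View pics/s3.png

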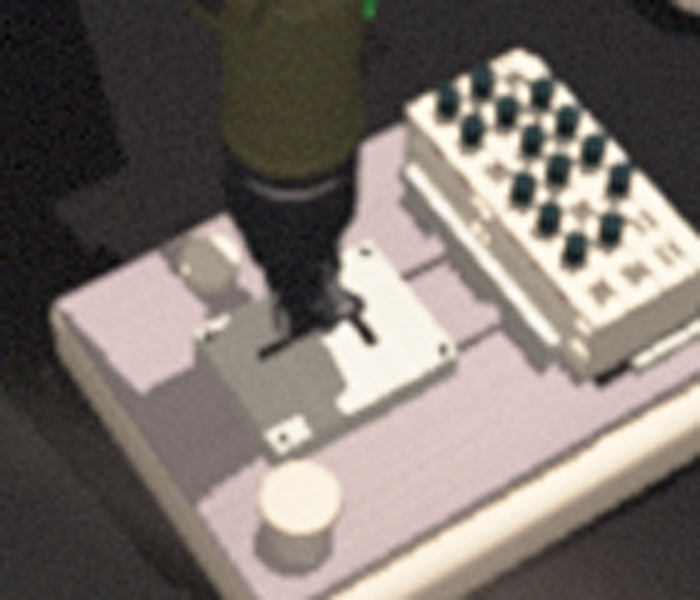

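The picture shows the bar almost touching the rack. I'll continue in smaller steps and watch the force.

```bash

python3 -m jog '[[[0,0,0],[1,3,0],255],[[0,0,0],[1,3,0],255]]'
python3 -c "
from h import *
corr()"
python3 -m jog '[[[0,0,0],[0.5,2,-0.5],255],[[0,0,0],[0.5,2,0],255]]'
python3 -c "
from h import *
corr()"
python3 -m jog '[[[0,0,0],[0.5,2,0],255],[[0,0,0],[0.5,2,0],255]]'
python3 -c "
from h import *
corr();go(-14,-58)
c=camera('scene'); save('s4.png',c['frame'][150:270,180:320],5)
Q=cloud(c);S=np.dstack([((Q[...,:2]-O)@XS)*1e3,((Q[...,:2]-O)@YS)*1e3,Q[...,2]*1e3])
m=(abs(S[...,0])<90)&(S[...,1]>50)&(S[...,1]<175)&(S[...,2]>148)
print('rack',np.percentile(S[m][:,1],[2,50,98]).round(1))
"
```

```text
clock: 5.52
eef_pos: [0.5528, -0.0537, 0.1579]
tool_rot: [0.002, 0.786, 0.619, -0.002]
ft_force: [-0.9, -3.1, 0.4]
opening: 0.0001
t 5.5167 corr deg [0.35 0.01 0.6 ] sh [-13.3 -67.4] z 157.9 F sh -0.2 -3.2 0.4
clock: 5.68
eef_pos: [0.5536, -0.0499, 0.1579]
tool_rot: [0.003, 0.785, 0.619, -0.003]
ft_force: [-2.0, -4.5, -0.4]
opening: 0.0003
t 5.6833 corr deg [ 0.45 -0.01  0.56] sh [-13.2 -63.5] z 157.9 F sh -0.9 -4.8 -0.4
clock: 5.85
eef_pos: [0.5544, -0.0465, 0.1578]
tool_rot: [0.004, 0.785, 0.619, -0.003]
ft_force: [-2.3, -5.2, 1.1]
opening: -0.0001
t 5.85 corr deg [ 0.56 -0.05  0.54] sh [-13.2 -60. ] z 157.8 F sh -1.0 -5.6 1.1
shift [-0.3  2.1]
rack [ 76.  114.4 162.3]
```

View pics/s4.png

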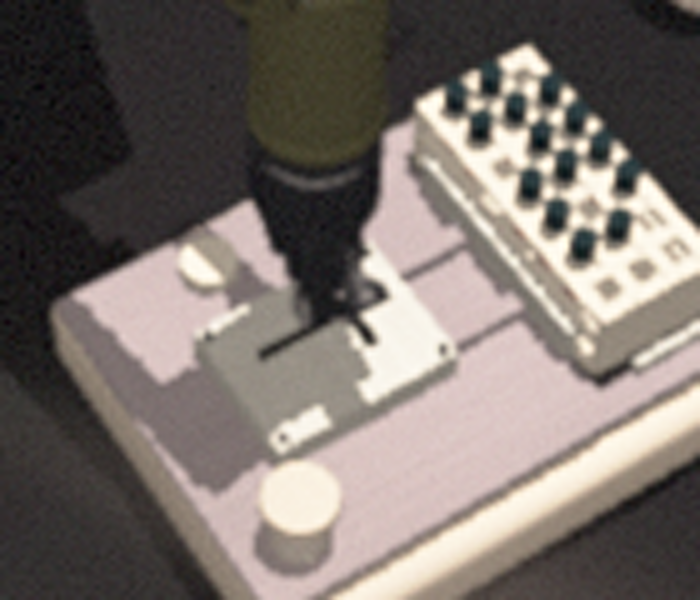

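The rack is moving with the bar: its rear edge has gone from 70 to 76 mm and should reach about 78. The force is 5.6 N. I'll push on in 1–2 mm steps until the force rises.

```bash

for i in 1; do :; done
python3 -m jog '[[[0,0,0],[0.2,1.5,0],255],[[0,0,0],[0.2,1.5,0],255]]'
python3 -c "
from h import *
corr()"
python3 -m jog '[[[0,0,0],[0.2,1.5,0],255]]'
python3 -c "
from h import *
corr()"
python3 -m jog '[[[0,0,0],[0.2,1.5,0],255]]'
python3 -c "
from h import *
corr()
c=camera('scene')
Q=cloud(c);S=np.dstack([((Q[...,:2]-O)@XS)*1e3,((Q[...,:2]-O)@YS)*1e3,Q[...,2]*1e3])
m=(abs(S[...,0])<90)&(S[...,1]>50)&(S[...,1]<175)&(S[...,2]>148)
print('rack',np.percentile(S[m][:,1],[2,50,98]).round(1))
"
```

```text
clock: 6.07
eef_pos: [0.5549, -0.0441, 0.1579]
tool_rot: [0.004, 0.785, 0.619, -0.004]
ft_force: [-1.5, -6.1, 1.5]
opening: 0.0
t 6.0667 corr deg [ 0.67 -0.05  0.52] sh [-13.3 -57.6] z 157.9 F sh -0.1 -6.3 1.5
clock: 6.15
eef_pos: [0.5552, -0.0432, 0.1579]
tool_rot: [0.005, 0.785, 0.619, -0.004]
ft_force: [-2.9, -7.4, 0.8]
opening: 0.0
t 6.15 corr deg [ 0.74 -0.05  0.51] sh [-13.3 -56.6] z 157.9 F sh -1.1 -7.9 0.8
clock: 6.23
eef_pos: [0.5552, -0.043, 0.1579]
tool_rot: [0.006, 0.785, 0.619, -0.005]
ft_force: [-3.1, -10.1, 0.2]
opening: 0.0
t 6.2333 corr deg [ 0.91 -0.08  0.47] sh [-13.3 -56.5] z 157.9 F sh -0.7 -10.5 0.2
rack [ 79.  117.8 165.6]
```

The force rose to 10.5 N with no further motion, and the rack's rear edge is at 79 mm. So the clamp is closed and the rack is home. Next I back off and go round to the knob's -x side.

```bash

python3 -m jog '[[[0,0,0],[-1,-4,0],255],[[0,0,0],[-1,-5,0],255],[[0,0,0],[-1,-4,0],255],[[0,0,0],[0,0,0],255],[[-0.8,0,-0.5],[-8,2,0],255],[[0,0,0],[-10,2,0],255],[[0,0,0],[-10,2,0],255],[[0,0,0],[-8,2,0],255],[[0,0,0],[0,0,0],255],[[0,0,0],[0,0,0],255]]'
python3 -c "
from h import *
corr();go(-54,-35)
c=camera('scene'); save('s5.png',c['frame'][150:270,180:320],5)"
```

```text
clock: 7.12
eef_pos: [0.5151, -0.0448, 0.1581]
tool_rot: [0.01, 0.788, 0.615, -0.005]
ft_force: [-0.0, -0.7, 0.5]
opening: 0.0002
t 7.1167 corr deg [1.23 0.2  1.1 ] sh [-51.9 -67.1] z 158.1 F sh 0.1 -0.7 0.5
shift [ 5.2 31.8]
```

View pics/s5.png

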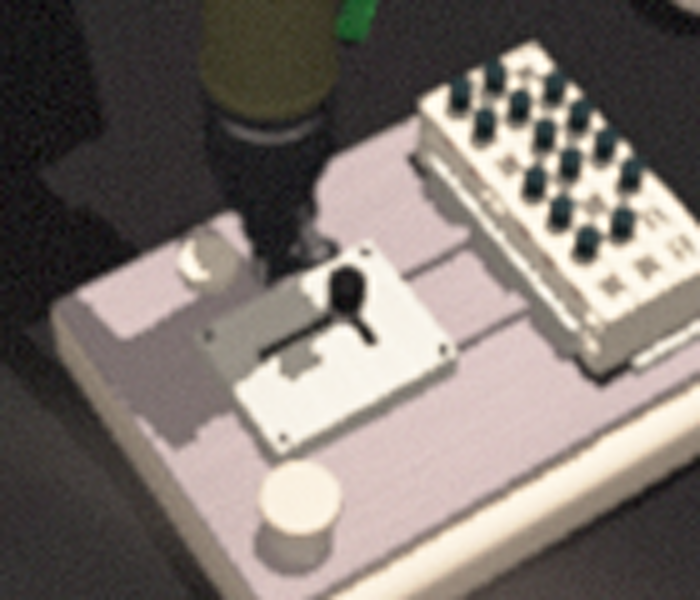

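The picture shows the knob at the slot's corner, at crop (347,290), with the fingers clear on its -x side. Now I line up with the short leg.

```bash

python3 -m jog '[[[0.5,0,0.3],[0,6,0],255],[[0.5,0,0.3],[1,8,0],255],[[0,0,0.3],[1,8,0],255],[[0,0,0],[1,6,0],255],[[0,0,0],[0,0,0],255],[[0,0,0],[0,0,0],255]]'
python3 -c "
from h import *
corr();go(-41,-35)
c=camera('scene'); save('s6.png',c['frame'][150:270,180:320],5)
Q=cloud(c)
P=bp(c,(180+347/5,150+277/5),.152);print('knob est',sh(P))
"
```

```text
clock: 7.67
eef_pos: [0.5206, -0.0135, 0.1584]
tool_rot: [0.002, 0.783, 0.622, 0.002]
ft_force: [0.2, -0.4, -0.4]
opening: 0.0002
t 7.6667 corr deg [0.09 0.33 0.11] sh [-53.6 -35.5] z 158.4 F sh 0.3 -0.3 -0.4
shift [12.4 -2.4]
knob est [-13.83735386 -34.86442065]
```

View pics/s6.png

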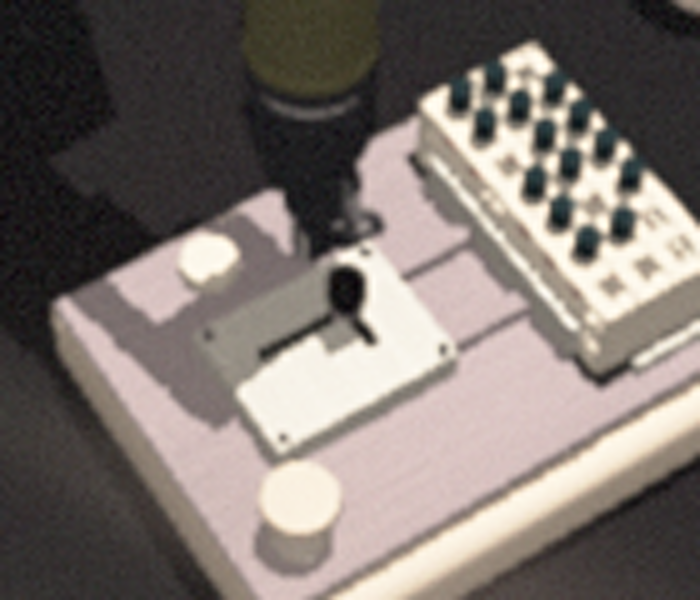

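The knob measures (-13.8,-34.9) in the shaker frame, so it is at the corner, and the fingers are aligned at y -35.5. Now I push along the shaker's +x.

```bash

python3 -m jog '[[[0,0,0],[4,-1,0],255],[[0,0,0],[4,-1,0],255],[[0,0,0],[4,-1,0],255],[[0,0,0],[4,-1,0],255]]'
python3 -c "
from h import *
corr()"
python3 -m jog '[[[0,0,0],[4,-1,0],255],[[0,0,0],[4,-0.9,0],255],[[0,0,0],[4,-0.9,0],255]]'
python3 -c "
from h import *
corr();go(-12.5,-35)
c=camera('scene'); save('s7.png',c['frame'][150:270,180:320],5)"
```

```text
clock: 8.05
eef_pos: [0.5366, -0.0176, 0.1582]
tool_rot: [0.002, 0.783, 0.622, 0.001]
ft_force: [-0.8, 1.8, 1.4]
opening: 0.0002
t 8.05 corr deg [0.07 0.21 0.1 ] sh [-37.1 -35.9] z 158.2 F sh -1.2 1.6 1.4
clock: 8.3
eef_pos: [0.5489, -0.0207, 0.1579]
tool_rot: [0.0, 0.783, 0.622, 0.0]
ft_force: [-1.5, 0.7, 1.7]
opening: 0.0002
t 8.3 corr deg [0.   0.06 0.15] sh [-24.4 -36.1] z 157.9 F sh -1.6 0.3 1.7
shift [11.9 -1.6]
```

View pics/s7.png

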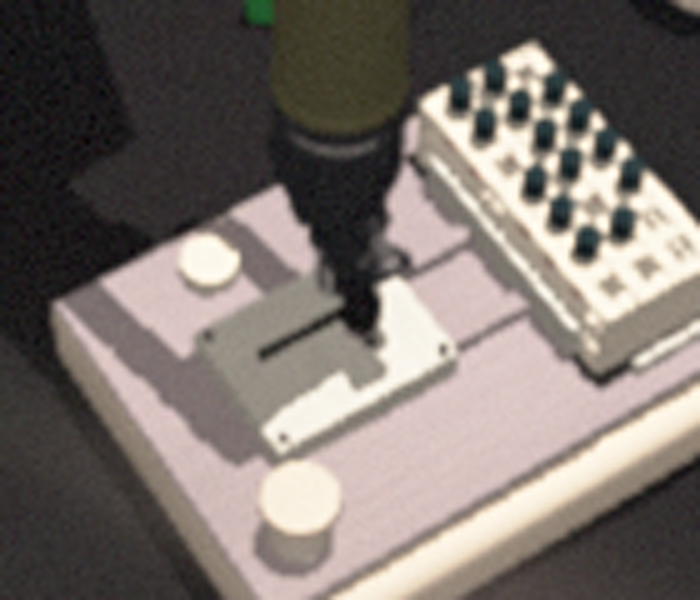

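The knob is moving along the short leg at about 1.6 N. I'll continue until it stops.

```bash

python3 -m jog '[[[0,0,0],[4,-0.7,0],255],[[0,0,0],[3,-0.6,0],255]]'
python3 -c "
from h import *
corr()"
python3 -m jog '[[[0,0,0],[2,-0.4,0],255],[[0,0,0],[2,-0.4,0],255]]'
python3 -c "
from h import *
corr()"
python3 -m jog '[[[0,0,0],[2,-0.4,0],255],[[0,0,0],[2,-0.4,0],255]]'
python3 -c "
from h import *
corr()"
```

```text
clock: 8.52
eef_pos: [0.5571, -0.0225, 0.1578]
tool_rot: [0.001, 0.783, 0.622, 0.0]
ft_force: [-1.1, 1.1, 2.0]
opening: 0.0002
t 8.5167 corr deg [0.03 0.07 0.16] sh [-16. -36.] z 157.8 F sh -1.3 0.9 2.0
clock: 8.68
eef_pos: [0.5605, -0.0233, 0.1577]
tool_rot: [-0.0, 0.783, 0.622, -0.001]
ft_force: [-7.7, 1.6, 6.5]
opening: 0.0002
t 8.6833 corr deg [ 0.   -0.08  0.17] sh [-12.5 -36.1] z 157.7 F sh -7.9 -0.1 6.5
clock: 8.85
eef_pos: [0.5605, -0.0233, 0.1573]
tool_rot: [-0.004, 0.783, 0.622, -0.004]
ft_force: [-5.9, 1.9, 4.4]
opening: -0.0003
t 8.85 corr deg [-0.09 -0.61  0.16] sh [-12.6 -36.1] z 157.3 F sh -6.2 0.6 4.4
```

It stopped hard at tool x = -12.5, which is exactly what I expected for knob 0.028. Now I back straight off, go up, and look.

```bash

python3 -m jog '[[[0,0,0],[-5,1,0],255],[[0,0,0],[-8,2,0],255],[[0,0,0],[-8,2,0],255],[[0,0,0],[-4,1,5],255],[[0,0,0],[0,0,20],255],[[0,0,0],[0,0,30],255],[[0,0,0],[0,0,30],255],[[0,0,0],[-20,-25,10],255],[[0,0,0],[-25,-30,0],255],[[0,0,0],[-25,-35,0],255],[[0,0,0],[-25,-35,0],255],[[0,0,0],[-20,-30,0],255]]'
python3 -m jog '[[[0,0,0],[-20,-30,0],255],[[0,0,0],[-20,-30,0],255],[[0,0,0],[0,0,0],255],[[0,0,0],[0,0,0],255]]'
python3 - <<'E'
from h import *
corr()
c=camera("scene"); save("s8.png",c["frame"],1.5); save("s8c.png",c["frame"][150:270,180:320],5)
t=camera("top"); save("t8.png",t["frame"][125:245,180:325],5)
for cc in(c,t):
    Q=cloud(cc);S=np.dstack([((Q[...,:2]-O)@XS)*1e3,((Q[...,:2]-O)@YS)*1e3,Q[...,2]*1e3])
    m=(abs(S[...,0])<45)&(S[...,1]>-110)&(S[...,1]<0)&(S[...,2]>140)&(S[...,2]<165)
    print("knob",m.sum(),np.median(S[m],0).round(1))
    m=(abs(S[...,0])<90)&(S[...,1]>50)&(S[...,1]<175)&(S[...,2]>148)
    print('rack',np.percentile(S[m][:,1],[2,50,98]).round(1))
E
```

```text
clock: 9.85
eef_pos: [0.4194, -0.1704, 0.2602]
tool_rot: [0.003, 0.779, 0.627, 0.001]
ft_force: [0.0, -1.1, 0.0]
opening: -0.0004
clock: 10.18
eef_pos: [0.3722, -0.2382, 0.2632]
tool_rot: [0.008, 0.782, 0.624, 0.0]
ft_force: [-0.0, -0.4, 0.5]
opening: 0.0001
t 10.1833 corr deg [ 0.69  0.61 -0.16] sh [-147.8 -287.7] z 263.2 F sh 0.1 -0.4 0.5
knob 57 [ 15.4 -35.8 151.1]
rack [ 79.1 118.1 165.8]
knob 47 [ 11.5 -34.4 151.8]
rack [ 78.8 120.2 166.1]
```

View pics/s8.png

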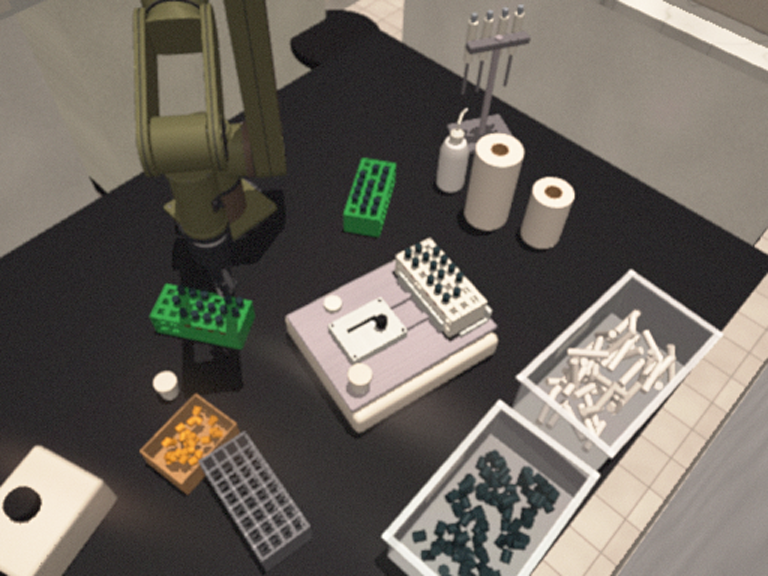

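View pics/s8c.png

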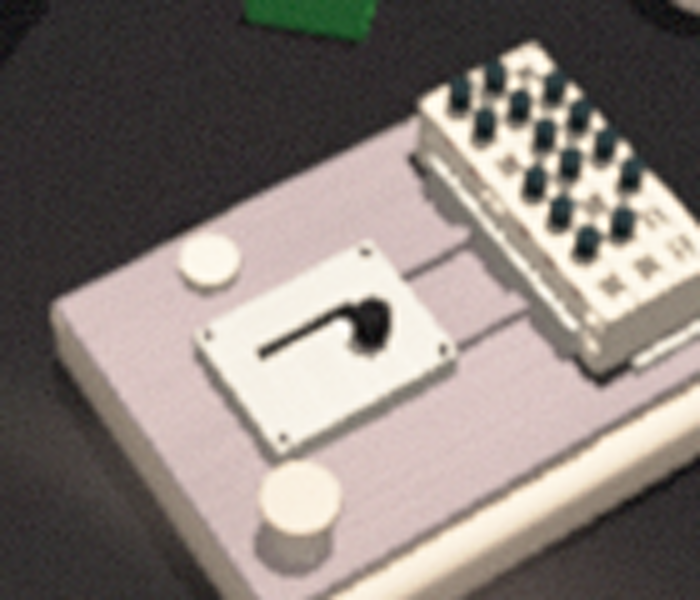

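View pics/t8.png

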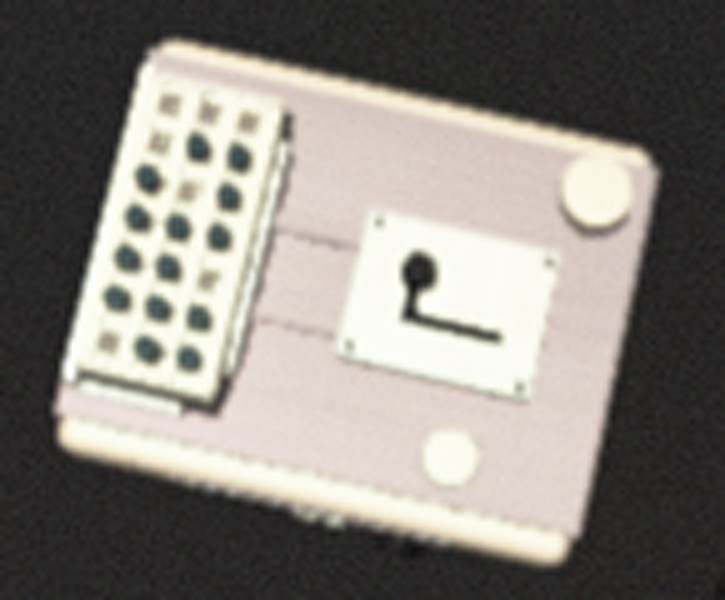

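The pictures show the knob at the end of the short leg, at top crop (418,270), and the rack against the stop rail. The pot and cap haven't moved, and the gripper is free, well above the green rack.

```bash
python3 -c "
from h import *
print(ticket.job_done())"
```

```text
the job is handed in; nothing more can be done
None
```

The rack is clamped and locked, and I handed the job in at about 10 s of the 45 s allowed; the hand-in reports no verdict.

- **Long leg:** I pushed the knob with the closed fingertips until it stopped, with the last force reading about 10.5 N. The rack's clamp-side edge then measured 79 mm in the shaker frame, against about 78 expected when it is home on the stop rail.
- **Short leg:** I went round to the knob's other side and pushed it along the short leg until it stopped, at about 8 N. Then I backed off and lifted clear.
- **Last checks:** The two cameras put the knob at x 15.4 and 11.5 mm, a 4 mm disagreement. They differed by the same amount at the start. The average, 13.5 mm, is about 28 mm from its starting line, which matches the end of the leg. In the pictures the pot, cap and other things look unmoved, and the arm is touching nothing.

On the first approach the arm overshot by about 15 mm while still above the knob. I corrected that before coming down, and nothing was touched.

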